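Fetch the kit box from behind the tall packs

TASK

Clear the tall square carton and the tall round tube off the plywood stand and stand both upright in the grey side tray; then take the flat kraft box from behind them and set it upright, fully home on the floor of the shallow white card shipping tray. Only when it is packed, put the carton and the tube back upright, each on the same cork pad, on the very spot where it stood at the start, and leave everything else on the bench undisturbed.

Things in the scene. Friction and masses are not known exactly. Their poses are not given: they have to be found in the camera images.
- carton: tall square kraft carton with a white paper band, loose: 52 x 52 mm, 120 mm tall, sides along its own x and y, about 0.12 kg. Origin: centre of its underside, z up. It starts upright on one of the two cork pads of the stand (which one varies), turned a little
- tube: tall round kraft tube with a steel-coloured lid and a white paper band, loose: 52 mm diameter, 120 mm tall, about 0.14 kg. Origin: centre of its underside, z up. It starts upright on the other cork pad
- flat_box: flat kraft box with a white paper sleeve round its middle, loose: 46 mm along its x, 100 mm along its y (too long to grip that way), 46 mm tall, about 0.12 kg. Origin: centre of its underside, z up. It starts on the stand behind the carton and the tube, across both, about 13 mm behind them (the gap varies by some mm), with about 50 mm free behind it; they leave no room for a gripper until they are gone
- stand: plywood stock stand, fixed: 190 mm along its x, 250 mm along its y; floor top 8 mm above its origin; side walls at y = +-121 mm and back wall at x = +91 mm, all 8 mm thick, tops 38 to 40 mm above the bench; front (-x, towards the robot) open. Origin: centre of its underside. Two cork pads 66 x 66 mm, flush in the floor, lie centred at x = -50 mm, y = +52 and -52 mm: the carton and the tube stand there within 3 mm of the pad centres
- side_tray: grey plastic side tray, fixed, open on top: outside 220 mm along its x, 140 mm along its y, 22 mm high, walls and floor 5 mm thick; room for the carton and the tube side by side, e.g. at x = +50 and -50 mm. Origin: centre of its underside. It lies to the left or the right of the stand
- ship_tray: shallow white card shipping tray, fixed, open on top: outside 78 mm along its x, 132 mm along its y, 14 mm high, walls and floor 6 mm thick, so inside 66 x 120 mm and 8 mm deep: it takes the flat box lengthwise with 10 mm to spare on each side. Origin: centre of its underside. It lies on the other side of the stand from the side tray
- round_tin: bystander: low aluminium tin, loose, 37 mm diameter, 28 mm tall, in the back left (+x, +y) corner of the stand. Origin: centre of its underside. Leave it alone
- eraser: bystander: white block eraser, loose, 26 x 36 mm, 20 mm tall, in the back right (+x, -y) corner of the stand. Origin: centre of its underside. Leave it alone
- tape_roll: bystander: roll of kraft tape lying flat on the bench between the robot and the stand, loose, 84 mm outside diameter, 24 mm tall. Origin: centre of its underside. Leave it alone
- wood_stamp: bystander: small turned wooden hand stamp standing on the bench beyond the stand, loose, 40 mm base diameter, 60 mm tall. Origin: centre of its underside. Leave it alone

How it is judged:
By the outcome, as a careful person would: the job done as asked, in the order asked, and still so for the second after the job is handed in, with the robot touching nothing.
It also fails if it takes over 138 s, if anything falls off the work surface, if the arm or the gripper's body presses on something with over 40 N, if the wrist force passes 120 N, or if a joint passes its speed limit or range.

ROBOT

A 6-joint arm with a two-finger parallel gripper is mounted at the origin on the work surface. World frame = base frame: x ahead of the robot, y to its left, z up, the work surface at z = 0. Lengths are in m, angles in rad, forces in N, time in s.
With the tool pointing down it reaches from about 0.35 to 0.875 m from the base axis. Payload 4.2 kg.
Tool frame: the origin (TCP) lies on the centre line of the jaws, within the pads' length; the fingertips stand 17 mm ahead of it and the grasp point (between the pads) lies 2 mm behind it (bot.tip_reach is the distance from the TCP to the fingertips, in m); z points along the fingers, y is the direction in which the jaws open and shut (so a half turn about z gives the same grasp; the last joint's range is limited). The gripper opens to 85 mm and grips with 20 to 120 N. Pads are 22 mm wide; open, the fingers measure 114 mm over their backs; the gripper's body (76 mm by 85 mm) begins 54 mm behind the grasp point. The pads swing forward as they close: fully open they stand 13 mm farther back than shut.
Start: joints at [0.259, 0.385, 0.008, 0, -1.194, -0.259], TCP at [0.625, 0, 0.248] pointing down, gripper open.
Joint ranges: [-3.14, 3.14], [-1.21, 2.06], [-1.07, 1.41], [-3.16, 2.05], [-2.99, -0.16], [-3.1, 3.1]. Speed limits (rad/s): [2.79, 2.79, 3.14, 3.14, 3.14, 3.14].

INTERFACE

Orientations are given as a unit quaternion [x, y, z, w].
In Python, from cell import bot gives the robot as it stands.
- The arm moves only by the tool servo_tool, never from a script. Its argument "moves" is a list that holds one entry, the list of rows, each a list of 7 numbers: the turn, a rotation vector about the tool's x, y, z in rad, then the shift along the tool's x, y, z in mm, then the closure, from 0 (fully open) to 1 (shut). A call has 1 to 5 rows; each row is the pose to reach, as a shift and turn from the pose commanded when the call began, along the tool's axes at that moment; what a row does not reach only later rows make up. A row lasts 1/12 s, in which the tool goes at most 41.7 mm and 7.16 degrees, less where a joint would pass 70% of its speed; a pose out of reach is approached as far as the arm can. A call with a gripper value outside its range is refused whole. The fingers move at their own pace and stop on an object; "force" is the grip in N (left out, the last holds). Time passes only in rows, so rows that repeat a pose let the fingers close. It gives the time, the measured TCP pose, the force and the opening at its end, in the units of the state.
- bot.sense(): the state, without advancing time (a new reading comes with each control period).
- bot.snapshot(name): name is "scene" or "side" or "wrist"; returns (picture, depth): 384x512x3 uint8, blue, green, red; 384x512 float32, m along the optical axis (not along the pixel's ray), 0 where there is no reading.
- bot.camera_info(name): a dict with "mtx" (3x3 intrinsics, pixels), "R" (3x3) and "t" (3): a world point X has camera coordinates R X + t. Camera axes: x right, y down, z forward; pixel columns grow to the right and rows downward; lengths in m; the calibration is good to about 2 mm. A picture is of the moment at which its call begins: read the wrist's pose just before it. camera_info takes no time and is no camera call; for the wrist camera it gives the pose at the moment of the call.
- bot.hand_in(): hands the job in, once; it reports no verdict.
The state is a dict: "clock": time; "joint_pos": joint angles; "joint_vel": joint speeds; "effort": joint torques, N m; "ee_pos": TCP position; "tcp_rot": TCP orientation; "ft_force": force on the tool from outside, world axes, zero at the start; "wrist_torque": the same for the moment, N m; "opening": finger opening in m.
Only numpy, scipy, OpenCV 4.12 (cv2) and the standard library are available. Lean on these libraries where they do the work, as an engineer would, in place of code of your own. Each camera call takes 0.05 s, during which the arm holds its last target.

## Working session

There is one attempt and no reset: what is moved stays moved. The work goes in short steps, Python scripts to look and compute and a tool call to move; the robot and the scene stay as the last step left them, time stands still between calls to the robot, and variables do not carry over. Pictures are saved under pics/ and viewed, and the job is handed in when it is done.

Besides the shell and the picture viewer there is one more tool, called after ">>>" as name(argument=value, ...), one argument or row to a line, values as JSON. servo_tool: Moves the arm, as the interface text tells. Its arguments: {"type":"object","properties":{"moves":{"type":"array"},"force":{"type":"number"}},"required":["moves"]}

```bash
ls; mkdir -p pics; python3 - <<'E'
from cell import bot
import cv2,numpy as np
s=bot.sense(); print({k:np.round(v,3).tolist() for k,v in s.items()})
for n in ("scene","side","wrist"):
    ci=bot.camera_info(n); print(n,np.round(ci["mtx"],1).tolist(),np.round(ci["R"],3).tolist(),np.round(ci["t"],3).tolist())
    p,d=bot.snapshot(n); cv2.imwrite(f"pics/{n}0.png",p); np.savez(f"pics/{n}0.npz",p=p,d=d,K=ci["mtx"],R=ci["R"],t=ci["t"])
E
```

```text
pics
{'clock': 0.0, 'joint_pos': [0.259, 0.386, 0.007, -0.001, -1.194, -0.259], 'joint_vel': [-0.001, -0.001, 0.001, -0.0, -0.001, 0.003], 'effort': [-0.001, -39.229, 18.84, 4.186, -0.005, 0.0], 'ee_pos': [0.624, 0.0, 0.247], 'tcp_rot': [-0.707, 0.707, 0.001, -0.001], 'ft_force': [-0.353, 0.118, 0.137], 'wrist_torque': [0.023, 0.01, -0.038], 'opening': 0.085}
scene [[419.9, 0.0, 255.2], [0.0, 419.9, 185.1], [0.0, 0.0, 1.0]] [[-0.322, 0.947, -0.007], [0.752, 0.251, -0.61], [-0.575, -0.202, -0.793]] [0.181, -0.412, 1.46]
side [[398.1, 0.0, 257.7], [0.0, 398.1, 191.8], [0.0, 0.0, 1.0]] [[-0.829, -0.558, 0.019], [-0.427, 0.612, -0.665], [0.36, -0.56, -0.746]] [0.47, 0.28, 0.736]
wrist [[299.7, 0.0, 253.8], [0.0, 299.7, 186.1], [0.0, 0.0, 1.0]] [[-1.0, -0.0, 0.002], [0.0, 0.963, 0.27], [-0.002, 0.27, -0.963]] [0.624, -0.035, 0.378]
```

View pics/scene0.png

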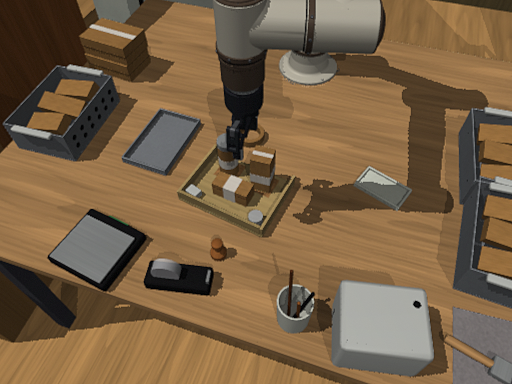

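View pics/side0.png

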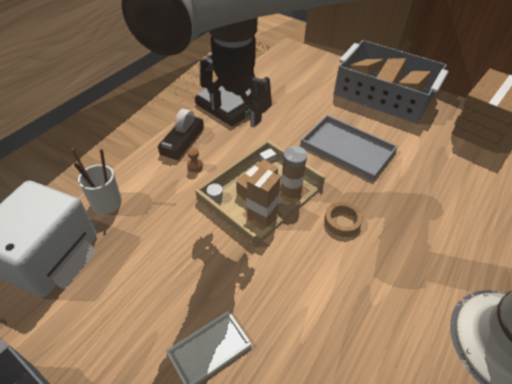

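View pics/wrist0.png

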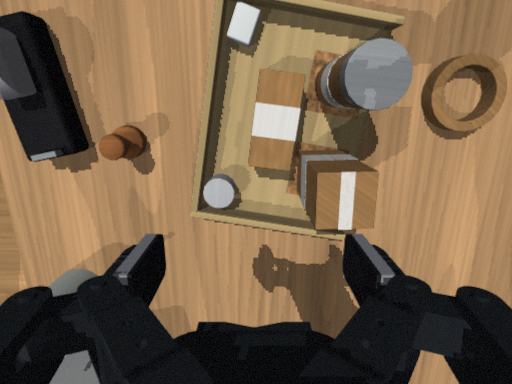

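```bash
cat > h.py <<'E'
import numpy as np,cv2
from scipy.spatial.transform import Rotation as Ro
def load(f):
    z=np.load(f); return z["p"],z["d"],z["K"],z["R"],z["t"]
def cloud(d,K,R,t):
    v,u=np.indices(d.shape); x=np.stack([(u-K[0,2])/K[0,0]*d,(v-K[1,2])/K[1,1]*d,d],-1)
    return (x-t)@R
def ray(uv,z,K,R,t):
    uv=np.atleast_2d(np.asarray(uv,float)); c=-R.T@t
    r=np.c_[(uv[:,0]-K[0,2])/K[0,0],(uv[:,1]-K[1,2])/K[1,1],np.ones(len(uv))]@R
    return c+r*((z-c[2])/r[:,2])[:,None]
def proj(X,K,R,t):
    c=np.atleast_2d(X)@R.T+t; c=c@K.T; return c[:,:2]/c[:,2:]
def rect(P):
    (c,s,a)=cv2.minAreaRect((np.asarray(P)[:,:2]*1000).astype(np.float32)); return np.round(c,1),np.round(s,1),round(a,2)
def snap(n,tag):
    from cell import bot
    ci=bot.camera_info(n); p,d=bot.snapshot(n); np.savez(f"pics/{n}{tag}.npz",p=p,d=d,K=ci["mtx"],R=ci["R"],t=ci["t"]); cv2.imwrite(f"pics/{n}{tag}.png",p)
    return p,d,ci["mtx"],ci["R"],ci["t"]
E
python3 - <<'E'
from h import *
for n in ("wrist","scene","side"):
    p,d,K,R,t=load(f"pics/{n}0.npz"); X=cloud(d,K,R,t); ok=d>0
    print(n,ok.mean(), "table z", np.median(X[ok&(abs(X[...,2])<.02)][:,2]))
    roi=ok&(X[...,0]>.3)&(X[...,0]<.85)&(X[...,1]>-.4)&(X[...,1]<.3)
    m=roi&(X[...,2]>.118)&(X[...,2]<.14)
    nn,l,st,_=cv2.connectedComponentsWithStats(m.astype(np.uint8))
    for i in range(1,nn):
        if st[i,4]>60:
            q=X[l==i]; print(" top",st[i],np.round(np.median(q,0),4),rect(q))
    m=roi&(X[...,2]>.047)&(X[...,2]<.06)
    nn,l,st,_=cv2.connectedComponentsWithStats(m.astype(np.uint8))
    for i in range(1,nn):
        if st[i,4]>100:
            q=X[l==i]; print(" mid",st[i],np.round(np.median(q,0),4),rect(q))
E
```

```text
wrist 0.9961090087890625 table z -0.0006846457454545055
 top [ 341   38   72   73 4018] [ 0.5298 -0.0884  0.1275] (array([528.8, -87.4]), array([52.5, 52. ]), 33.73)
 top [ 313  169   66   61 3662] [0.5456 0.0125 0.1271] (array([544.7,  14.6]), array([52.2, 52.7]), 1.01)
 mid [321  60  19  48 122] [ 0.5524 -0.0827  0.0533] (array([547.8, -84. ]), array([13.7, 45.7]), 10.66)
 mid [ 248   69   57  102 4324] [ 0.6014 -0.0507  0.0533] (array([601.5, -47.5]), array([100.4,  46.7]), 83.05)
 mid [ 98 135  29  26 570] [ 0.7735 -0.0218  0.0547] (array([775.7, -20.9]), array([27.1, 27.2]), 9.89)
 mid [301 155  52  26 149] [ 0.5572 -0.0113  0.0538] (array([551. ,  -8.3]), array([58.5, 23.8]), 28.87)
scene 0.9959971110026041 table z 0.0012929509649903504
 top [217 134  11  18 142] [ 0.5396 -0.0971  0.1289] (array([536.3, -98.6]), array([52.7, 24.4]), 24.24)
 top [250 145  26  23 396] [0.551  0.0165 0.1288] (array([546.4,  15.6]), array([55. , 53.3]), 2.92)
 top [339 280  19  21 314] [0.8299 0.2847 0.1303] (array([827.8, 284. ]), array([44.1, 32.1]), 2.18)
 mid [212 172  42  27 618] [ 0.6063 -0.0453  0.0549] (array([603.4, -46.7]), array([100.8,  49.2]), 82.19)
 mid [211 238  12  13 107] [ 0.7811 -0.0181  0.0557] (array([778.9, -19.4]), array([25.4, 26.5]), 51.18)
side 0.9960581461588541 table z 0.00011350782479860653
 top [283 146  24  20 374] [ 0.5269 -0.0827  0.128 ] (array([528.3, -86.4]), array([51.8, 52.3]), 45.74)
 top [247 166  34  28 543] [0.5426 0.0186 0.1276] (array([545.3,  15. ]), array([53.5, 54.9]), 0.56)
 top [ 53 193  29  21 312] [0.8205 0.2868 0.1285] (array([825.7, 283.5]), array([32.6, 48.5]), 89.61)
 mid [236 159  42  31 327] [ 0.613  -0.0538  0.0539] (array([603.7, -47.5]), array([103.1,  45.3]), 80.31)
 mid [246 198  33  19 115] [0.5324 0.04   0.0531] (array([545.3,  17.4]), array([54.4, 52.3]), 2.08)
```

```bash
python3 - <<'E'
from h import *
for n in ("wrist","scene","side"):
    p,d,K,R,t=load(f"pics/{n}0.npz"); X=cloud(d,K,R,t); ok=d>0
    def comps(name,box,zr,mn=60):
        m=ok&(X[...,0]>box[0])&(X[...,0]<box[1])&(X[...,1]>box[2])&(X[...,1]<box[3])&(X[...,2]>zr[0])&(X[...,2]<zr[1])
        nn,l,st,_=cv2.connectedComponentsWithStats(m.astype(np.uint8),connectivity=8)
        for i in range(1,nn):
            if st[i,4]>mn:
                q=X[l==i]; print(n,name,st[i],np.round(np.median(q,0),4),rect(q))
    comps("stand",(.42,.76,-.25,.15),(.031,.044))
    comps("sidetray",(.3,.8,-.42,-.17),(.015,.027))
    comps("shiptray",(.3,.8,.12,.42),(.009,.019))
    comps("tape",(.35,.5,-.2,.2),(.018,.03))
    comps("tin/eraser",(.55,.75,-.25,.15),(.018,.034))
E
python3 -c "
import cv2
a=cv2.imread('pics/scene0.png')[90:220,100:420];cv2.imwrite('pics/sc.png',cv2.resize(a,None,fx=2.5,fy=2.5))"
```

```text
wrist stand [ 190    0  155  241 2954] [0.6663 0.009  0.0381] (array([587.9, -35.9]), array([235.2, 189.3]), 80.44)
wrist stand [ 264    0  141   27 1249] [ 0.5315 -0.1558  0.037 ] (array([ 542.6, -158.2]), array([  8.9, 142.5]), 80.35)
wrist stand [319  64  15  43  81] [ 0.5522 -0.0829  0.0361] (array([548.1, -83.8]), array([12.4, 43.8]), 11.11)
wrist stand [299 153  48  46 142] [ 0.5692 -0.0106  0.0364] (array([557.9,   1.8]), array([71.4, 35.7]), 46.02)
wrist stand [203 178  31  31 751] [0.6655 0.035  0.0354] (array([665.7,  35.7]), array([36.4, 35.5]), 88.15)
wrist tape [371  22  28   8  94] [ 0.4873 -0.145   0.0245] (array([ 486.8, -144.9]), array([ 0.9, 26.6]), 80.61)
wrist tape [ 428   54   76   78 2339] [ 0.389  -0.0797  0.023 ] (array([388.5, -76.6]), array([76.7, 82.5]), 0.21)
wrist tin/eraser [198   0 116 229 940] [0.6575 0.0613 0.0262] (array([658.1, -20.4]), array([121.8, 270.9]), 22.39)
wrist tin/eraser [226   1  34  46 994] [ 0.635  -0.1462  0.0271] (array([ 635.2, -146.6]), array([36.4, 26. ]), 69.39)
wrist tin/eraser [241   0  86  16 373] [ 0.5881 -0.1621  0.0256] (a
[... 2221 characters left out ...]
3.9, 221.5]), 86.94)
side shiptray [ 46 243  48  51 302] [0.7818 0.3569 0.0142] (array([781.9, 357.3]), array([ 14. , 124.8]), 8.09)
side shiptray [166 311  85  73 819] [0.4536 0.3271 0.0132] (array([454.3, 323.7]), array([131.7,  78.5]), 68.94)
side tape [325 202  37  30 447] [ 0.3873 -0.0704  0.0234] (array([388.1, -75.9]), array([76.1, 83.7]), 0.21)
side tin/eraser [208 144  75  41 449] [ 0.6582 -0.1321  0.0271] (array([668.3, -78.3]), array([214.1,  50.4]), 66.35)
side tin/eraser [195 191  47  41 195] [0.6212 0.0775 0.0265] (array([625.4,  76.6]), array([  3.4, 152.7]), 80.66)
side tin/eraser [207 192  15   8  62] [0.6541 0.0481 0.0265] (array([660.3,  45.5]), array([33.9, 13.9]), 31.88)
```

View pics/sc.png

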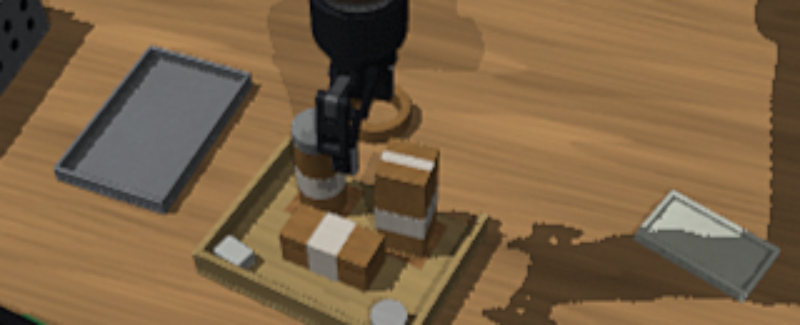

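>>> servo_tool(
  moves=[
    [[0, 0, 0, 15, 16, 10, 0], [0, 0, 0, 36, 40, 28, 0], [0, 0, 0, 60, 66, 46, 0], [0, 0, 0, 80, 88, 62, 0], [0, 0, 0, 87, 96, 68, 0]],
  ],
  force=30,
)

```text
clock: 0.57
ee_pos: [0.5241, -0.0888, 0.1776]
tcp_rot: [-0.706, 0.708, 0.003, -0.002]
ft_force: [-0.3, 0.9, -0.8]
opening: 0.0857
```

>>> servo_tool(
  moves=[
    [[0, 0, 0, 0, 0, 20, 0], [0, 0, 0, 0, 0, 45, 0], [0, 0, 0, 0, 0, 65, 0], [0, 0, 0, 0, 0, 72, 0], [0, 0, 0, 0, 0, 72, 0]],
  ],
)

```text
clock: 0.98
ee_pos: [0.5281, -0.087, 0.1066]
tcp_rot: [-0.707, 0.707, 0.001, -0.002]
ft_force: [-0.5, -0.6, -0.5]
opening: 0.0854
```

```bash
python3 - <<'E'
from h import *
snap("side",1)
from cell import bot; print(bot.sense())
E
```

```text
{'clock': 1.0333, 'joint_pos': array([ 1.39936848e-01,  3.83633492e-01, -3.93399086e-01,  5.03930703e-04,
       -7.94945111e-01, -1.39762245e-01]), 'joint_vel': array([ 0.00051421, -0.02999045,  0.03120063,  0.00730943, -0.00428766,
        0.00038936]), 'effort': array([-7.45055149e-02, -3.36959982e+01,  1.37919179e+01,  3.04690003e+00,
        5.84758891e-04, -5.48295156e-04]), 'ee_pos': array([ 0.52920398, -0.0869371 ,  0.10804335]), 'tcp_rot': array([ 7.07293202e-01, -7.06920041e-01, -2.11792386e-04,  5.79965091e-04]), 'ft_force': array([0.76274708, 0.59750302, 0.25367407]), 'wrist_torque': array([ 0.05005983, -0.05367299, -0.07274138]), 'opening': 0.08572201166289446}
```

>>> servo_tool(
  moves=[
    [[0, 0, 0, 0, 0, 5, 0.2], [0, 0, 0, 0, 0, 5, 0.3], [0, 0, 0, 0, 0, 5, 0.4], [0, 0, 0, 0, 0, 5, 0.5], [0, 0, 0, 0, 0, 5, 0.6]],
  ],
  force=30,
)

```text
clock: 1.45
ee_pos: [0.5294, -0.087, 0.1042]
tcp_rot: [0.707, -0.707, 0.001, -0.001]
ft_force: [-0.5, -0.4, 2.4]
opening: 0.0514
```

>>> servo_tool(
  moves=[
    [[0, 0, 0, 0, 0, 0, 0.6], [0, 0, 0, 0, 0, 0, 0.6], [0, 0, 0, 0, 0, -5, 0.6], [0, 0, 0, 0, 0, -10, 0.6], [0, 0, 0, 0, 0, -10, 0.6]],
  ],
)

```text
clock: 1.87
ee_pos: [0.5295, -0.087, 0.1141]
tcp_rot: [0.707, -0.707, 0.001, -0.001]
ft_force: [0.4, 0.6, -1.0]
opening: 0.0512
```

>>> servo_tool(
  moves=[
    [[0, 0, 0, 0, 0, -12, 0.6], [0, 0, 0, 0, 0, -32, 0.6], [0, 0, 0, 12, 5, -52, 0.6], [0, 0, 0, 36, 15, -57, 0.6], [0, 0, 0, 70, 30, -57, 0.6]],
  ],
)

```text
clock: 2.28
ee_pos: [0.501, -0.1565, 0.1724]
tcp_rot: [0.709, -0.706, 0.002, -0.002]
ft_force: [0.3, -0.2, -1.5]
opening: 0.0512
```

>>> servo_tool(
  moves=[
    [[0, 0, 0, 36, 15, 0, 0.6], [0, 0, 0, 74, 31, 0, 0.6], [0, 0, 0, 112, 47, 0, 0.6], [0, 0, 0, 140, 59, 0, 0.6], [0, 0, 0, 153, 64, 0, 0.6]],
  ],
)

```text
clock: 2.7
ee_pos: [0.4329, -0.3126, 0.17]
tcp_rot: [-0.706, 0.708, 0.0, -0.0]
ft_force: [1.7, 1.5, -0.5]
opening: 0.0514
```

>>> servo_tool(
  moves=[
    [[0, 0, 0, 0, 0, 10, 0.6], [0, 0, 0, 0, 0, 35, 0.6], [0, 0, 0, 0, 0, 55, 0.6], [0, 0, 0, 0, 0, 61, 0.6], [0, 0, 0, 0, 0, 61, 0.6]],
  ],
)

```text
clock: 3.12
ee_pos: [0.4338, -0.309, 0.1071]
tcp_rot: [0.707, -0.707, -0.002, 0.001]
ft_force: [0.2, 0.5, -0.9]
opening: 0.0513
```

```bash
python3 - <<'E'
from h import *
snap("side",2);snap("scene",2)
a=np.hstack([cv2.imread('pics/side2.png')[60:260,180:440],cv2.imread('pics/scene2.png')[60:260,80:340]]);cv2.imwrite('pics/c2.png',cv2.resize(a,None,fx=1.5,fy=1.5))
from cell import bot; s=bot.sense();print(s["ee_pos"],s["ft_force"],s["clock"])
E
```

```text
[ 0.43569749 -0.30979367  0.10970948] [ 1.08824512  0.74181704 -0.71000323] 3.2167
```

View pics/c2.png

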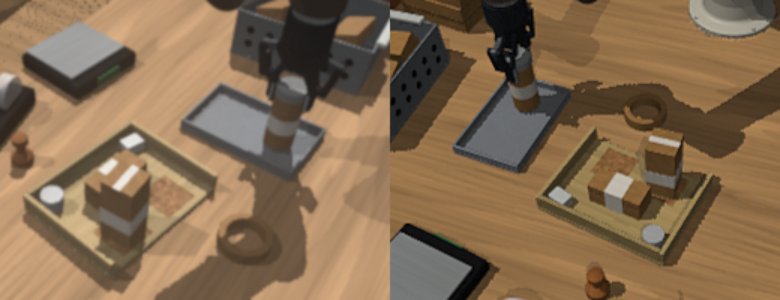

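The tube hangs over the near half of the grey tray (side view crop, about 285,110), and the carton and box are untouched.

>>> servo_tool(
  moves=[
    [[0, 0, 0, 0, 0, 4, 0.6], [0, 0, 0, 0, 0, 7, 0.6], [0, 0, 0, 0, 0, 9, 0.6], [0, 0, 0, 0, 0, 9, 0.6], [0, 0, 0, 0, 0, 9, 0.6]],
  ],
)

```text
clock: 3.63
ee_pos: [0.4355, -0.3102, 0.1012]
tcp_rot: [0.707, -0.707, 0.001, -0.0]
ft_force: [-1.0, 0.2, 3.8]
opening: 0.0515
```

>>> servo_tool(
  moves=[
    [[0, 0, 0, 0, 0, 0, 0.3], [0, 0, 0, 0, 0, 0, 0.2], [0, 0, 0, 0, 0, 0, 0.1], [0, 0, 0, 0, 0, 0, 0.1], [0, 0, 0, 0, 0, 0, 0]],
  ],
)

```text
clock: 4.05
ee_pos: [0.4349, -0.3099, 0.1002]
tcp_rot: [-0.707, 0.707, 0.0, -0.0]
ft_force: [0.4, -0.0, 0.9]
opening: 0.0849
```

```bash
python3 - <<'E'
from h import *
from scipy.optimize import minimize_scalar
for n in("wrist","side","scene"):
    p,d,K,R,t=load(f"pics/{n}0.npz"); X=cloud(d,K,R,t)
    m=(d>0)&(abs(X[...,2]-.128)<.006)&(np.hypot(X[...,0]-.545,X[...,1]-.015)<.045)
    q=X[m][:,:2]*1e3
    # side fits: extreme points in bins
    for ax in (0,1):
        o=1-ax; c=np.median(q,0)
        for sgn in (1,-1):
            b=np.arange(c[o]-20,c[o]+21,4); pts=[]
            for lo,hi in zip(b[:-1],b[1:]):
                s=q[(q[:,o]>=lo)&(q[:,o]<hi)]
                if len(s)>3: pts.append(s[np.argmax(sgn*s[:,ax])])
            pts=np.array(pts); f=np.polyfit(pts[:,o],pts[:,ax],1)
            print(n,"xy"[ax],sgn,"at",round(np.polyval(f,c[o]),1),"yaw",round(np.degrees(np.arctan(f[0]))*(-1 if ax==0 else 1),2))
E
```

```text
wrist x 1 at 570.6 yaw 1.17
wrist x -1 at 519.0 yaw 0.1
wrist y 1 at 40.4 yaw 1.98
wrist y -1 at -11.4 yaw 1.04
side x 1 at 570.1 yaw 4.08
side x -1 at 518.9 yaw 0.97
side y 1 at 41.0 yaw 2.0
side y -1 at -10.9 yaw 2.0
scene x 1 at 572.7 yaw 2.78
scene x -1 at 521.1 yaw 3.33
scene y 1 at 40.9 yaw 0.29
scene y -1 at -9.6 yaw 0.72
```

>>> servo_tool(
  moves=[
    [[0, 0, 0, 0, 0, -15, 0], [0, 0, 0, 0, 0, -45, 0], [0, 0, 0, -15, -5, -75, 0], [0, 0, 0, -45, -16, -80, 0], [0, 0, 0, -82, -28, -80, 0]],
  ],
)

```text
clock: 4.47
ee_pos: [0.4646, -0.2286, 0.1831]
tcp_rot: [-0.706, 0.708, -0.003, 0.002]
ft_force: [0.8, 0.5, -0.6]
opening: 0.0854
```

>>> servo_tool(
  moves=[
    [[0, 0, 0, -39, -13, 0, 0], [0, 0, 0, -78, -26, 0, 0], [0, 0, 0, -117, -39, 0, 0], [0, 0, 0, -156, -52, 0, 0], [0, 0, 0, -190, -64, 0, 0]],
  ],
)

```text
clock: 4.88
ee_pos: [0.5273, -0.0356, 0.1805]
tcp_rot: [0.707, -0.707, 0.0, -0.0]
ft_force: [1.1, -0.9, 0.2]
opening: 0.0853
```

>>> servo_tool(
  moves=[
    [[0, 0, 0, -30, -10, 0, 0], [0, 0, -0.012, -48, -16, 0, 0], [0, 0, -0.025, -53, -18, 10, 0], [0, 0, -0.025, -53, -18, 30, 0], [0, 0, -0.025, -53, -18, 55, 0]],
  ],
)

```text
clock: 5.3
ee_pos: [0.5459, 0.0156, 0.1256]
tcp_rot: [0.716, -0.698, 0.001, -0.002]
ft_force: [-0.5, 0.2, -0.9]
opening: 0.0855
```

>>> servo_tool(
  moves=[
    [[0, 0, 0, 0, 0, 14, 0], [0, 0, 0, 0, 0, 20, 0], [0, 0, 0, 0, 0, 22, 0], [0, 0, 0, 0, 0, 22, 0], [0, 0, 0, 0, 0, 22, 0]],
  ],
)

```text
clock: 5.72
ee_pos: [0.5456, 0.0149, 0.1042]
tcp_rot: [0.716, -0.698, 0.001, -0.001]
ft_force: [-0.7, 0.3, -0.8]
opening: 0.0853
```

>>> servo_tool(
  moves=[
    [[0, 0, 0, 0, 0, 0, 0.2], [0, 0, 0, 0, 0, 0, 0.3], [0, 0, 0, 0, 0, 0, 0.4], [0, 0, 0, 0, 0, 0, 0.5], [0, 0, 0, 0, 0, 0, 0.6]],
  ],
)

```text
clock: 6.13
ee_pos: [0.5453, 0.0151, 0.1042]
tcp_rot: [0.716, -0.698, 0.0, -0.0]
ft_force: [-0.4, -0.7, 4.0]
opening: 0.0514
```

>>> servo_tool(
  moves=[
    [[0, 0, 0, 0, 0, 0, 0.6], [0, 0, 0, 0, 0, 0, 0.6], [0, 0, 0, 0, 0, -5, 0.6], [0, 0, 0, 0, 0, -10, 0.6], [0, 0, 0, 0, 0, -10, 0.6]],
  ],
)

```text
clock: 6.55
ee_pos: [0.5455, 0.0152, 0.1141]
tcp_rot: [0.716, -0.698, 0.0, -0.001]
ft_force: [0.7, -0.2, -0.4]
opening: 0.0516
```

>>> servo_tool(
  moves=[
    [[0, 0, 0, 0, 0, -12, 0.6], [0, 0, 0, 0, 0, -32, 0.6], [0, 0, 0.012, 0, 0, -52, 0.6], [0, 0, 0.025, 0, 0, -57, 0.6], [0, 0, 0.025, 0, 0, -57, 0.6]],
  ],
)

```text
clock: 6.97
ee_pos: [0.5458, 0.0153, 0.1716]
tcp_rot: [-0.707, 0.707, -0.001, 0.002]
ft_force: [0.3, -0.0, -0.9]
opening: 0.052
```

>>> servo_tool(
  moves=[
    [[0, 0, 0, 15, 0, 0, 0.6], [0, 0, 0, 45, 2, 0, 0.6], [0, 0, 0, 84, 3, 0, 0.6], [0, 0, 0, 123, 4, 0, 0.6], [0, 0, 0, 162, 5, 0, 0.6]],
  ],
)

```text
clock: 7.38
ee_pos: [0.5388, -0.1481, 0.1685]
tcp_rot: [0.707, -0.707, -0.001, 0.001]
ft_force: [0.5, -0.6, -0.3]
opening: 0.0518
```

>>> servo_tool(
  moves=[
    [[0, 0, 0, 39, 1, 0, 0.6], [0, 0, 0, 78, 2, 0, 0.6], [0, 0, 0, 117, 3, 0, 0.6], [0, 0, 0, 150, 4, 0, 0.6], [0, 0, 0, 169, 5, 0, 0.6]],
  ],
)

```text
clock: 7.8
ee_pos: [0.5336, -0.3189, 0.1679]
tcp_rot: [-0.706, 0.708, 0.001, -0.001]
ft_force: [0.4, 0.5, -1.0]
opening: 0.0515
```

>>> servo_tool(
  moves=[
    [[0, 0, 0, 0, 0, 10, 0.6], [0, 0, 0, 0, 0, 35, 0.6], [0, 0, 0, 0, 0, 55, 0.6], [0, 0, 0, 0, 0, 65, 0.6], [0, 0, 0, 0, 0, 68, 0.6]],
  ],
)

```text
clock: 8.22
ee_pos: [0.5329, -0.3152, 0.1007]
tcp_rot: [0.707, -0.707, -0.003, 0.002]
ft_force: [-6.0, 3.8, 14.5]
opening: 0.0519
```

>>> servo_tool(
  moves=[
    [[0, 0, 0, 0, 0, 1, 0.6], [0, 0, 0, 0, 0, 2, 0.6], [0, 0, 0, 0, 0, 2, 0.6], [0, 0, 0, 0, 0, 2, 0.6], [0, 0, 0, 0, 0, 2, 0.6]],
  ],
)

```text
clock: 8.63
ee_pos: [0.5338, -0.3153, 0.1006]
tcp_rot: [0.708, -0.707, -0.001, 0.001]
ft_force: [-2.7, 0.4, 5.1]
opening: 0.0519
```

>>> servo_tool(
  moves=[
    [[0, 0, 0, 0, 0, 0, 0.3], [0, 0, 0, 0, 0, 0, 0.25], [0, 0, 0, 0, 0, 0, 0.2], [0, 0, 0, 0, 0, 0, 0.1], [0, 0, 0, 0, 0, 0, 0.1]],
  ],
)

```text
clock: 9.05
ee_pos: [0.5351, -0.3158, 0.1001]
tcp_rot: [0.707, -0.707, -0.0, 0.0]
ft_force: [-0.4, -0.4, -0.3]
opening: 0.0766
```

>>> servo_tool(
  moves=[
    [[0, 0, 0, 0, 0, -15, 0.1], [0, 0, 0, 0, 0, -45, 0], [0, 0, 0, 0, 0, -80, 0], [0, 0, 0, -30, -5, -100, 0], [0, 0, 0, -65, -10, -110, 0]],
  ],
)

```text
clock: 9.47
ee_pos: [0.5464, -0.2524, 0.214]
tcp_rot: [-0.706, 0.708, -0.003, 0.001]
ft_force: [1.1, 0.4, 0.1]
opening: 0.0855
```

```bash
python3 - <<'E'
from h import *
for n in ("scene","side"):
    p,d,K,R,t=snap(n,3); X=cloud(d,K,R,t); ok=d>0
    for z,lab in ((.1245,"tray"),):
        for c in((.435,-.310),(.535,-.316)):
            q=X[ok&(abs(X[...,2]-z)<.008)&(np.hypot(X[...,0]-c[0],X[...,1]-c[1])<.045)]
            if len(q)>30: print(n,len(q),rect(q))
    q=X[ok&(abs(X[...,2]-.054)<.005)&(np.hypot(X[...,0]-.602,X[...,1]+.047)<.075)]
    print(n,"box",len(q),rect(q),np.median(q[:,2]))
a=np.hstack([cv2.imread('pics/side3.png')[60:260,180:440],cv2.imread('pics/scene3.png')[60:260,80:340]]);cv2.imwrite('pics/c3.png',cv2.resize(a,None,fx=1.5,fy=1.5))
E
```

```text
scene 216 (array([ 439.9, -309.7]), array([47.7, 52.4]), 3.11)
scene 298 (array([ 536. , -314.4]), array([54.4, 54.8]), 1.84)
scene box 600 (array([603.3, -46.8]), array([100.6,  49.8]), 84.0) 0.054964886784349756
side 283 (array([ 435.1, -310.5]), array([51.3, 52.8]), 5.25)
side 322 (array([ 533.3, -314.9]), array([57., 52.]), 88.9)
side box 646 (array([602.3, -48.2]), array([103.3,  47.9]), 82.25) 0.05402820280011646
```

View pics/c3.png

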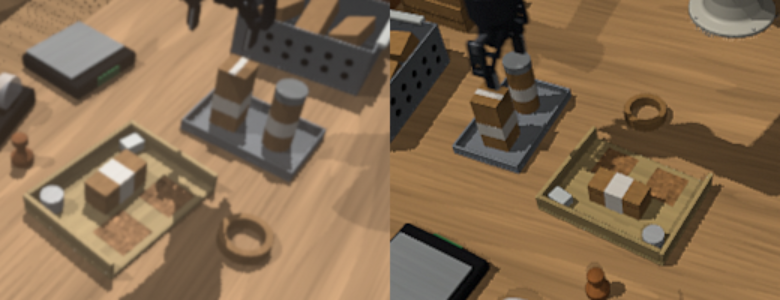

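The carton and tube both stand upright in the grey tray (side crop, about 235,100 and 288,115), and the flat box is free. Next I move to it.

>>> servo_tool(
  moves=[
    [[0, 0, 0, -20, -5, 0, 0], [0, 0, 0, -58, -16, 10, 0], [0, 0, 0, -97, -27, 20, 0], [0, 0, 0, -136, -38, 30, 0], [0, 0, 0, -170, -48, 40, 0]],
  ],
)

```text
clock: 9.98
ee_pos: [0.5931, -0.0792, 0.1696]
tcp_rot: [0.707, -0.707, -0.0, 0.0]
ft_force: [0.7, -0.9, 0.7]
opening: 0.0854
```

>>> servo_tool(
  moves=[
    [[0, 0, 0.061, -22, -6, 10, 0], [0, 0, 0.122, -31, -8, 30, 0], [0, 0, 0.122, -33, -9, 50, 0], [0, 0, 0.122, -33, -9, 60, 0], [0, 0, 0.122, -33, -9, 60, 0]],
  ],
)

```text
clock: 10.4
ee_pos: [0.6001, -0.0482, 0.1071]
tcp_rot: [-0.663, 0.749, 0.002, -0.003]
ft_force: [0.5, -1.1, 0.6]
opening: 0.0854
```

```bash
python3 - <<'E'
from h import *
p,d,K,R,t=snap("wrist",4); X=cloud(d,K,R,t)
q=X[(d>0)&(abs(X[...,2]-.054)<.005)&(np.hypot(X[...,0]-.602,X[...,1]+.047)<.06)]
print("box",len(q),rect(q),np.median(q[:,2]))
from cell import bot; s=bot.sense(); print(s["ee_pos"],Ro.from_quat(s["tcp_rot"]).as_matrix().round(3).tolist())
E
```

```text
box 10742 (array([601.4, -47.6]), array([100.2,  46.7]), 82.61) 0.0531725639831086
[ 0.60120789 -0.04856059  0.10900258] [[-0.122, -0.993, -0.003], [-0.993, 0.122, -0.001], [0.001, 0.003, -1.0]]
```

View pics/wrist4.png

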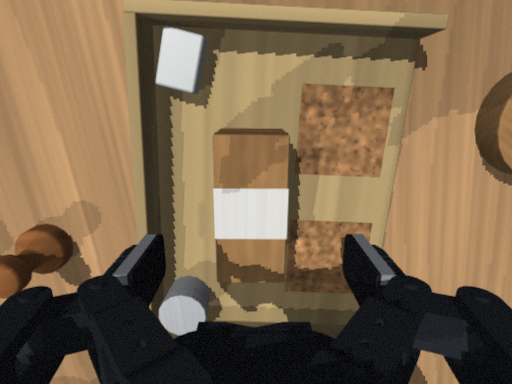

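The box lies square under the jaws at (251,206), clear of the tin at (185,305) and the eraser. Descend and grip.

>>> servo_tool(
  moves=[
    [[0, 0, 0, 0, 0, 12, 0], [0, 0, 0, 0, 0, 36, 0], [0, 0, 0, 0, 0, 60, 0], [0, 0, 0, 0, 0, 70, 0], [0, 0, 0, 0, 0, 72, 0]],
  ],
)

```text
clock: 10.87
ee_pos: [0.6011, -0.0488, 0.0371]
tcp_rot: [-0.662, 0.749, 0.001, -0.001]
ft_force: [-0.6, -1.0, -0.5]
opening: 0.0855
```

>>> servo_tool(
  moves=[
    [[0, 0, 0, 0, 0, 0, 0.2], [0, 0, 0, 0, 0, 0, 0.35], [0, 0, 0, 0, 0, 0, 0.5], [0, 0, 0, 0, 0, 0, 0.6], [0, 0, 0, 0, 0, 0, 0.7]],
  ],
)

```text
clock: 11.28
ee_pos: [0.6031, -0.0479, 0.0401]
tcp_rot: [-0.663, 0.749, -0.001, 0.001]
ft_force: [-0.3, -0.5, 5.6]
opening: 0.0454
```

>>> servo_tool(
  moves=[
    [[0, 0, 0, 0, 0, 0, 0.7], [0, 0, 0, 0, 0, 0, 0.7], [0, 0, 0, 0, 0, -5, 0.7], [0, 0, 0, 0, 0, -10, 0.7], [0, 0, 0, 0, 0, -10, 0.7]],
  ],
)

```text
clock: 11.7
ee_pos: [0.6025, -0.0479, 0.0493]
tcp_rot: [-0.663, 0.749, -0.0, 0.001]
ft_force: [0.1, 1.3, -0.9]
opening: 0.0455
```

>>> servo_tool(
  moves=[
    [[0, 0, 0, 0, 0, -12, 0.7], [0, 0, 0, 0, 0, -40, 0.7], [0, 0, 0, 0, 0, -66, 0.7], [0, 0, 0, -15, 8, -72, 0.7], [0, 0, 0, -48, 26, -72, 0.7]],
  ],
)

```text
clock: 12.12
ee_pos: [0.5845, 0.0013, 0.1229]
tcp_rot: [-0.661, 0.75, -0.002, 0.003]
ft_force: [1.6, 1.5, -1.6]
opening: 0.0458
```

>>> servo_tool(
  moves=[
    [[0, 0, 0, -34, 18, 0, 0.7], [0, 0, 0, -68, 37, 0, 0.7], [0, 0, 0, -102, 55, 0, 0.7], [0, 0, 0, -136, 74, 0, 0.7], [0, 0, 0, -170, 92, 0, 0.7]],
  ],
)

```text
clock: 12.53
ee_pos: [0.5101, 0.1842, 0.1202]
tcp_rot: [-0.663, 0.749, 0.0, -0.0]
ft_force: [0.6, 0.5, -2.1]
opening: 0.0455
```

>>> servo_tool(
  moves=[
    [[0, 0, 0.06, -34, 18, 0, 0.7], [0, 0, 0.12, -68, 37, 0, 0.7], [0, 0, 0.18, -102, 56, 0, 0.7], [0, 0, 0.241, -125, 68, 0, 0.7], [0, 0, 0.241, -133, 73, 0, 0.7]],
  ],
)

```text
clock: 12.95
ee_pos: [0.4539, 0.3271, 0.1203]
tcp_rot: [-0.569, 0.822, 0.0, 0.001]
ft_force: [-0.1, -1.3, -0.6]
opening: 0.0453
```

>>> servo_tool(
  moves=[
    [[0, 0, 0, 0, 0, 10, 0.7], [0, 0, 0, 0, 0, 30, 0.7], [0, 0, 0, 0, 0, 50, 0.7], [0, 0, 0, 0, 0, 57, 0.7], [0, 0, 0, 0, 0, 57, 0.7]],
  ],
)

```text
clock: 13.37
ee_pos: [0.4543, 0.3211, 0.0608]
tcp_rot: [-0.567, 0.824, -0.001, -0.003]
ft_force: [-0.3, -0.2, -0.3]
opening: 0.0456
```

```bash
python3 - <<'E'
from h import *
for n in ("scene","side"):
    p,d,K,R,t=snap(n,5)
    c=proj([.4548,.3237,.05],K,R,t)[0].astype(int); x0=max(0,c[0]-60);y0=max(0,c[1]-60)
    cv2.imwrite(f'pics/c5{n}.png',cv2.resize(p[y0:y0+120,x0:x0+120],(380,380)))
a=np.hstack([cv2.imread('pics/c5side.png'),cv2.imread('pics/c5scene.png')]);cv2.imwrite('pics/c5.png',a)
from cell import bot; s=bot.sense(); print(s["ee_pos"],Ro.from_quat(s["tcp_rot"]).as_matrix().round(3).tolist())
E
```

```text
[0.4556813  0.32294964 0.06336152] [[-0.356, -0.935, -0.0], [-0.935, 0.356, -0.001], [0.0, -0.0, -1.0]]
```

View pics/c5.png

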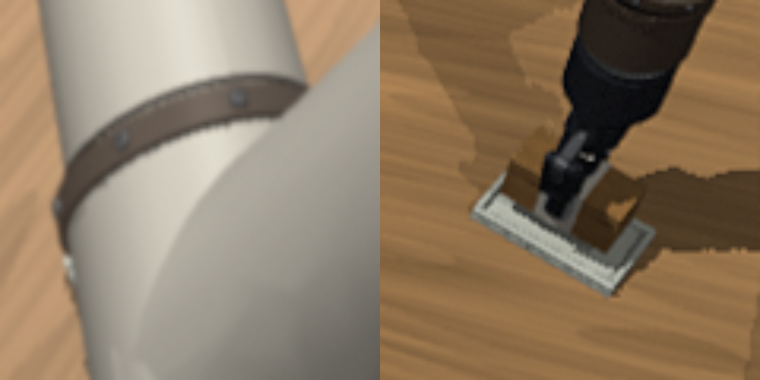

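The box hangs over the white tray (scene crop, about 570,200); the arm hides the side view. The pose numbers are within 1 mm of the tray centre, so I lower it.

>>> servo_tool(
  moves=[
    [[0, 0, 0, 0, 0, 8, 0.7], [0, 0, 0, 0, 0, 17, 0.7], [0, 0, 0, 0, 0, 23, 0.7], [0, 0, 0, 0, 0, 27, 0.7], [0, 0, 0, 0, 0, 27, 0.7]],
  ],
)

```text
clock: 13.88
ee_pos: [0.4549, 0.3234, 0.0379]
tcp_rot: [-0.568, 0.823, -0.0, -0.0]
ft_force: [-3.9, -3.1, 12.2]
opening: 0.0456
```

>>> servo_tool(
  moves=[
    [[0, 0, 0, 0, 0, 0, 0.7], [0, 0, 0, 0, 0, 0, 0.4], [0, 0, 0, 0, 0, 0, 0.25], [0, 0, 0, 0, 0, 0, 0.2], [0, 0, 0, 0, 0, 0, 0.2]],
  ],
)

```text
clock: 14.3
ee_pos: [0.4551, 0.3237, 0.036]
tcp_rot: [-0.568, 0.823, -0.0, -0.0]
ft_force: [0.5, -0.2, -1.1]
opening: 0.0681
```

>>> servo_tool(
  moves=[
    [[0, 0, 0, 0, 0, -12, 0.2], [0, 0, 0, 0, 0, -36, 0.1], [0, 0, 0, 0, 0, -72, 0], [0, 0, 0, 0, 0, -110, 0], [0, 0, 0, 0, 0, -124, 0]],
  ],
)

```text
clock: 14.72
ee_pos: [0.4571, 0.3254, 0.1655]
tcp_rot: [-0.568, 0.823, 0.0, 0.004]
ft_force: [1.2, 0.7, -0.4]
opening: 0.0854
```

```bash
python3 - <<'E'
from h import *
for n in("scene","wrist"):
    p,d,K,R,t=snap(n,6); X=cloud(d,K,R,t)
    g=(d>0)&(np.hypot(X[...,0]-.455,X[...,1]-.3237)<.08)
    q=X[g&(abs(X[...,2]-.052)<.006)]; print(n,"box",len(q),rect(q),np.median(q[:,2]))
    q=X[g&(abs(X[...,2]-.014)<.0035)]; print(n,"tray",rect(q)) if len(q) else 0
E
```

```text
scene box 605 (array([456.3, 323.7]), array([100.4,  51.9]), 68.92) 0.05309325564428911
scene tray (array([456. , 323.4]), array([132.8,  80.5]), 69.19)
wrist box 6483 (array([454.6, 323.6]), array([100.1,  46.6]), 69.55) 0.05121006510598394
wrist tray (array([453.8, 323.7]), array([131. ,  78.1]), 69.24)
```

View pics/wrist6.png

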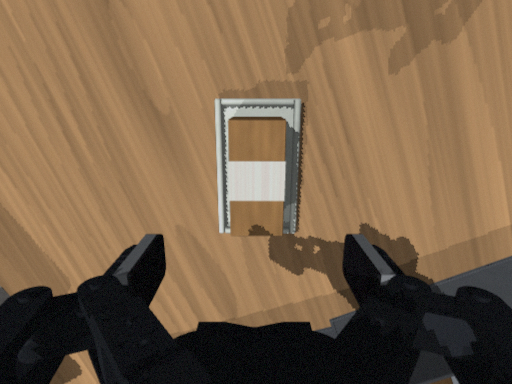

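>>> servo_tool(
  moves=[
    [[0, 0, -0.08, 0, 0, -10, 0], [0, 0, -0.17, 0, 0, -20, 0], [0, 0, -0.26, 0, 0, -30, 0], [0, 0, -0.34, 0, 0, -38, 0], [0, 0, -0.363, 0, 0, -40, 0]],
  ],
)

```text
clock: 15.23
ee_pos: [0.4552, 0.3237, 0.2001]
tcp_rot: [0.708, -0.706, 0.0, 0.0]
ft_force: [-0.2, 0.3, 0.3]
opening: 0.0855
```

>>> servo_tool(
  moves=[
    [[0, 0, 0, 15, -2, 0, 0], [0, 0, 0, 45, -6, 0, 0], [0, 0, 0, 85, -11, 0, 0], [0, 0, 0, 125, -16, 0, 0], [0, 0, 0, 165, -21, 0, 0]],
  ],
)

```text
clock: 15.65
ee_pos: [0.4751, 0.1563, 0.1988]
tcp_rot: [-0.707, 0.707, 0.0, -0.001]
ft_force: [1.0, -0.5, -0.1]
opening: 0.0849
```

>>> servo_tool(
  moves=[
    [[0, 0, 0, 40, -5, 0, 0], [0, 0, 0, 80, -10, 0, 0], [0, 0, 0, 120, -15, 0, 0], [0, 0, 0, 160, -20, 0, 0], [0, 0, 0, 200, -25, 0, 0]],
  ],
)

```text
clock: 16.07
ee_pos: [0.4998, -0.0438, 0.199]
tcp_rot: [-0.706, 0.708, 0.001, -0.001]
ft_force: [1.0, 0.6, 0.2]
opening: 0.0853
```

>>> servo_tool(
  moves=[
    [[0, 0, 0, 40, -5, 0, 0], [0, 0, 0, 80, -10, 0, 0], [0, 0, 0, 120, -15, 0, 0], [0, 0, 0, 155, -19, 0, 0], [0, 0, 0, 175, -22, 0, 0]],
  ],
)

```text
clock: 16.48
ee_pos: [0.5217, -0.2199, 0.1984]
tcp_rot: [-0.705, 0.709, 0.001, -0.001]
ft_force: [0.2, 0.5, 0.1]
opening: 0.0857
```

```bash
python3 - <<'E'
from h import *
from cell import bot; bot.snapshot("side"); s=bot.sense(); print(s["ee_pos"],Ro.from_quat(s["tcp_rot"]).as_matrix().round(4).tolist())
for n in("wrist","scene"):
    p,d,K,R,t=snap(n,7); X=cloud(d,K,R,t)
    for c in((.435,-.310),(.535,-.316)):
        q=X[(d>0)&(abs(X[...,2]-.1245)<.006)&(np.hypot(X[...,0]-c[0],X[...,1]-c[1])<.045)]
        if len(q)>30: print(n,len(q),rect(q))
E
```

```text
[ 0.52225473 -0.22157327  0.19827624] [[-0.0065, -1.0, -0.0029], [-1.0, 0.0065, -0.0005], [0.0006, 0.0029, -1.0]]
wrist 6161 (array([ 434.9, -311.1]), array([52.2, 52.1]), 1.24)
wrist 7649 (array([ 533.4, -315.5]), array([52.1, 52.1]), 89.65)
scene 317 (array([ 536.6, -314.2]), array([55.8, 56.4]), 2.28)
```

View pics/wrist7.png

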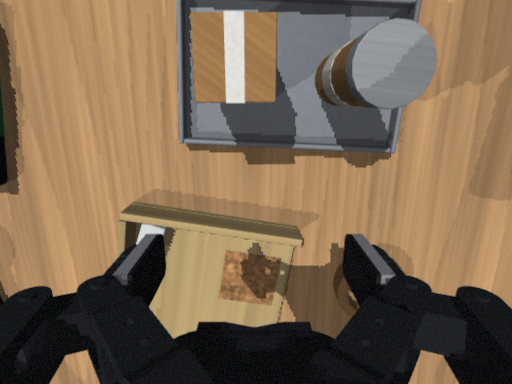

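>>> servo_tool(
  moves=[
    [[0, 0, 0, 0, 0, 0, 0], [0, 0, 0, 0, 0, 0, 0]],
  ],
)

```text
clock: 16.8
ee_pos: [0.5225, -0.2156, 0.1996]
tcp_rot: [0.707, -0.707, -0.001, 0.0]
ft_force: [-0.2, 0.1, 0.0]
opening: 0.0855
```

```bash
python3 - <<'E'
from h import *
from cell import bot; s=bot.sense(); print(s["clock"],s["ee_pos"],s["joint_vel"].round(4),Ro.from_quat(s["tcp_rot"]).as_matrix().round(4).tolist())
E
```

```text
16.8 [ 0.52247981 -0.21559517  0.19964774] [ 0.0118 -0.0082  0.0053  0.003  -0.0011  0.002 ] [[0.0003, -1.0, -0.0014], [-1.0, -0.0003, 0.0005], [-0.0005, 0.0014, -1.0]]
```

>>> servo_tool(
  moves=[
    [[0, 0, 0, 20, -3, 0, 0], [0, 0, 0, 55, -7, 0, 0], [0, 0, 0, 85, -10, 5, 0], [0, 0, 0, 98, -12, 20, 0], [0, 0, 0, 99.5, -12, 40, 0]],
  ],
)

```text
clock: 17.22
ee_pos: [0.5366, -0.3174, 0.1613]
tcp_rot: [-0.707, 0.707, -0.002, 0.001]
ft_force: [0.3, 0.8, -0.7]
opening: 0.0851
```

>>> servo_tool(
  moves=[
    [[0, 0, 0, 0, 0, 25, 0], [0, 0, 0, 0, 0, 48, 0], [0, 0, 0, 0, 0, 58, 0], [0, 0, 0, 0, 0, 60, 0], [0, 0, 0, 0, 0, 60, 0]],
  ],
)

```text
clock: 17.63
ee_pos: [0.5354, -0.3152, 0.1003]
tcp_rot: [0.708, -0.707, -0.0, 0.0]
ft_force: [-0.2, 0.2, 0.8]
opening: 0.0857
```

>>> servo_tool(
  moves=[
    [[0, 0, 0, 0, 0, 0, 0.2], [0, 0, 0, 0, 0, 0, 0.3], [0, 0, 0, 0, 0, 0, 0.4], [0, 0, 0, 0, 0, 0, 0.5], [0, 0, 0, 0, 0, 0, 0.6]],
  ],
)

```text
clock: 18.05
ee_pos: [0.5357, -0.3161, 0.102]
tcp_rot: [0.707, -0.707, 0.001, -0.0]
ft_force: [-0.4, 1.6, 6.4]
opening: 0.0517
```

>>> servo_tool(
  moves=[
    [[0, 0, 0, 0, 0, 0, 0.6], [0, 0, 0, 0, 0, -5, 0.6], [0, 0, 0, 0, 0, -20, 0.6], [0, 0, 0, 0, 0, -45, 0.6], [0, 0, 0, 0, 0, -70, 0.6]],
  ],
)

```text
clock: 18.47
ee_pos: [0.5343, -0.3155, 0.1699]
tcp_rot: [-0.707, 0.707, 0.001, -0.001]
ft_force: [0.0, 0.2, -0.4]
opening: 0.0516
```

>>> servo_tool(
  moves=[
    [[0, 0, 0, -20, -1, 0, 0.6], [0, 0, 0, -55, -2, 0, 0.6], [0, 0, 0, -90, -3, 0, 0.6], [0, 0, 0, -130, -4, 0, 0.6], [0, 0, 0, -170, -5, 0, 0.6]],
  ],
)

```text
clock: 18.88
ee_pos: [0.5396, -0.1445, 0.1702]
tcp_rot: [-0.707, 0.708, 0.0, 0.0]
ft_force: [1.2, 1.0, -0.9]
opening: 0.0515
```

>>> servo_tool(
  moves=[
    [[0, 0, 0, -38, -1, 0, 0.6], [0, 0, 0, -76, -2, 0, 0.6], [0, 0, 0, -114, -3, 0, 0.6], [0, 0, -0.012, -145, -4, 0, 0.6], [0, 0, -0.025, -161, -5, 0, 0.6]],
  ],
)

```text
clock: 19.3
ee_pos: [0.5449, 0.0183, 0.1704]
tcp_rot: [0.717, -0.697, -0.0, -0.0]
ft_force: [0.0, 0.1, -0.5]
opening: 0.0518
```

>>> servo_tool(
  moves=[
    [[0, 0, 0, 0, 0, 10, 0.6], [0, 0, 0, 0, 0, 30, 0.6], [0, 0, 0, 0, 0, 48, 0.6], [0, 0, 0, 0, 0, 55, 0.6], [0, 0, 0, 0, 0, 55, 0.6]],
  ],
)

```text
clock: 19.72
ee_pos: [0.5435, 0.0141, 0.113]
tcp_rot: [0.715, -0.699, -0.001, 0.002]
ft_force: [-0.1, -0.3, -0.8]
opening: 0.0518
```

```bash
python3 - <<'E'
from h import *
from cell import bot; snap("side",8); bot.snapshot("side"); bot.snapshot("side");s=bot.sense(); print(s["clock"],s["ee_pos"],Ro.from_quat(s["tcp_rot"]).as_matrix().round(4).tolist())
p=cv2.imread('pics/side8.png')[110:260,160:360];cv2.imwrite('pics/c8.png',cv2.resize(p,None,fx=3,fy=3))
E
```

```text
19.8667 [0.54578612 0.01477244 0.11603074] [[0.0245, -0.9997, 0.0014], [-0.9997, -0.0245, 0.0001], [-0.0, -0.0014, -1.0]]
```

View pics/c8.png

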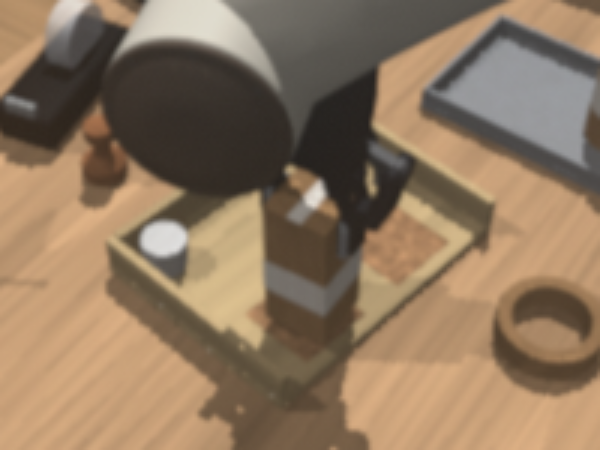

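The carton is upright in the jaws over its pad (crop, about 310,310). Lower it gently and release.

>>> servo_tool(
  moves=[
    [[0, 0, 0, 0, 0, 3, 0.6], [0, 0, 0, 0, 0, 6, 0.6], [0, 0, 0, 0, 0, 9, 0.6], [0, 0, 0, 0, 0, 11, 0.6], [0, 0, 0, 0, 0, 12, 0.6]],
  ],
)

```text
clock: 20.28
ee_pos: [0.5447, 0.0151, 0.1046]
tcp_rot: [0.716, -0.698, -0.0, 0.001]
ft_force: [-5.7, 0.7, 14.2]
opening: 0.0516
```

>>> servo_tool(
  moves=[
    [[0, 0, 0, 0, 0, 0, 0.6], [0, 0, 0, 0, 0, 0, 0.6], [0, 0, 0, 0, 0, 0, 0.6], [0, 0, 0, 0, 0, 0, 0.35], [0, 0, 0, 0, 0, 0, 0.3]],
  ],
)

```text
clock: 20.7
ee_pos: [0.5454, 0.0153, 0.1036]
tcp_rot: [0.716, -0.698, 0.0, -0.0]
ft_force: [-0.2, 0.9, 0.3]
opening: 0.0601
```

>>> servo_tool(
  moves=[
    [[0, 0, 0, 0, 0, 0, 0.2], [0, 0, 0, 0, 0, 0, 0.1], [0, 0, 0, 0, 0, 0, 0], [0, 0, 0, 0, 0, -10, 0], [0, 0, 0, 0, 0, -35, 0]],
  ],
)

```text
clock: 21.12
ee_pos: [0.5429, 0.0146, 0.1359]
tcp_rot: [0.716, -0.698, -0.002, 0.003]
ft_force: [0.4, -0.2, -0.4]
opening: 0.0851
```

>>> servo_tool(
  moves=[
    [[0, 0, 0, 0, 0, -35, 0], [0, 0, 0.012, 0, 0, -62, 0], [0, 0, 0.025, 0, 0, -62, 0], [0, 0, 0.025, 0, 0, -62, 0], [0, 0, 0.025, 0, 0, -62, 0]],
  ],
)

```text
clock: 21.53
ee_pos: [0.5447, 0.0151, 0.2004]
tcp_rot: [-0.707, 0.707, 0.0, 0.0]
ft_force: [-0.0, 0.4, -0.6]
opening: 0.0853
```

>>> servo_tool(
  moves=[
    [[0, 0, 0, 20, 7, 0, 0], [0, 0, 0, 55, 19, 0, 0], [0, 0, 0, 92, 31, 0, 0], [0, 0, 0, 130, 44, 0, 0], [0, 0, 0, 168, 57, 0, 0]],
  ],
)

```text
clock: 21.95
ee_pos: [0.4865, -0.154, 0.199]
tcp_rot: [0.708, -0.707, -0.001, 0.001]
ft_force: [1.4, -1.1, 0.0]
opening: 0.0852
```

>>> servo_tool(
  moves=[
    [[0, 0, 0, 38, 13, 0, 0], [0, 0, 0, 76, 26, 0, 0], [0, 0, 0, 114, 39, 0, 0], [0, 0, 0, 145, 49, 0, 0], [0, 0, 0, 157, 53, 0, 0]],
  ],
)

```text
clock: 22.37
ee_pos: [0.4328, -0.3126, 0.1988]
tcp_rot: [-0.706, 0.708, 0.002, -0.001]
ft_force: [0.0, -0.3, 0.8]
opening: 0.0855
```

>>> servo_tool(
  moves=[
    [[0, 0, 0, 0, 0, 15, 0], [0, 0, 0, 0, 0, 40, 0], [0, 0, 0, 0, 0, 60, 0], [0, 0, 0, 0, 0, 60, 0], [0, 0, 0, 0, 0, 60, 0]],
  ],
)

```text
clock: 22.78
ee_pos: [0.4343, -0.3094, 0.1389]
tcp_rot: [0.707, -0.707, -0.002, 0.001]
ft_force: [1.0, -0.2, -0.1]
opening: 0.0853
```

```bash
python3 - <<'E'
from h import *
for n in("side","scene"):
    p,d,K,R,t=snap(n,9)
    for tag in("0","9"):
        p,d,K,R,t=load(f"pics/{n}{tag}.npz"); X=cloud(d,K,R,t)
        q=X[(d>0)&(abs(X[...,2]-.128)<.006)&(np.hypot(X[...,0]-.545,X[...,1]-.015)<.045)]
        print(n,tag,len(q),rect(q),q.mean(0).round(4))
        q=X[(d>0)&(abs(X[...,2]-.1245)<.006)&(np.hypot(X[...,0]-.435,X[...,1]+.310)<.045)]
        if tag=="9":print(" tube",len(q),rect(q) if len(q)>20 else 0)
from cell import bot; s=bot.sense(); print(s["ee_pos"])
E
```

```text
side 0 507 (array([545.3,  15. ]), array([53.5, 54.8]), 0.55) [0.5436 0.0168 0.1275]
side 9 509 (array([543.4,  16.3]), array([52.9, 53.7]), 1.35) [0.542  0.018  0.1276]
 tube 270 (array([ 436. , -310.7]), array([50.9, 54.1]), 22.39)
scene 0 375 (array([546.4,  15.6]), array([55. , 53.3]), 2.92) [0.549  0.016  0.1287]
scene 9 364 (array([544.5,  15.9]), array([55.6, 52.4]), 2.13) [0.5472 0.0168 0.1287]
 tube 180 (array([ 433.7, -305.3]), array([54.8, 40.2]), 35.87)
[ 0.43594013 -0.30991012  0.141127  ]
```

>>> servo_tool(
  moves=[
    [[0, 0, 0, 0, 0, 15, 0], [0, 0, 0, 0, 0, 30, 0], [0, 0, 0, 0, 0, 40, 0], [0, 0, 0, 0, 0, 40, 0], [0, 0, 0, 0, 0, 40, 0]],
  ],
)

```text
clock: 23.3
ee_pos: [0.4355, -0.3099, 0.1008]
tcp_rot: [0.707, -0.707, 0.0, 0.0]
ft_force: [0.1, 0.3, 1.3]
opening: 0.0852
```

>>> servo_tool(
  moves=[
    [[0, 0, 0, 0, 0, 0, 0.2], [0, 0, 0, 0, 0, 0, 0.3], [0, 0, 0, 0, 0, 0, 0.4], [0, 0, 0, 0, 0, 0, 0.5], [0, 0, 0, 0, 0, 0, 0.6]],
  ],
)

```text
clock: 23.72
ee_pos: [0.4355, -0.3101, 0.1013]
tcp_rot: [0.707, -0.707, 0.001, -0.0]
ft_force: [-1.4, 0.4, 5.2]
opening: 0.0511
```

>>> servo_tool(
  moves=[
    [[0, 0, 0, 0, 0, 0, 0.6], [0, 0, 0, 0, 0, -5, 0.6], [0, 0, 0, 0, 0, -20, 0.6], [0, 0, 0, 0, 0, -45, 0.6], [0, 0, 0, 0, 0, -70, 0.6]],
  ],
)

```text
clock: 24.13
ee_pos: [0.4342, -0.3094, 0.17]
tcp_rot: [-0.707, 0.707, 0.002, -0.001]
ft_force: [0.9, -0.3, -1.0]
opening: 0.0512
```

>>> servo_tool(
  moves=[
    [[0, 0, 0, -12, -5, 0, 0.6], [0, 0, 0, -40, -17, 0, 0.6], [0, 0, 0, -75, -32, 0, 0.6], [0, 0, 0, -112, -47, 0, 0.6], [0, 0, 0, -147, -62, 0, 0.6]],
  ],
)

```text
clock: 24.55
ee_pos: [0.497, -0.1613, 0.1701]
tcp_rot: [-0.707, 0.708, 0.0, -0.0]
ft_force: [0.2, 0.3, -1.7]
opening: 0.0513
```

>>> servo_tool(
  moves=[
    [[0, 0, 0, -30, -13, 0, 0.6], [0, 0, 0, -55, -24, 0, 0.6], [0, 0, 0, -70, -30, 0, 0.6], [0, 0, 0, -76, -32, 0, 0.6], [0, 0, 0, -76, -32, 0, 0.6]],
  ],
)

```text
clock: 24.97
ee_pos: [0.5292, -0.0856, 0.1699]
tcp_rot: [0.708, -0.706, -0.0, 0.0]
ft_force: [-0.5, -0.1, -1.1]
opening: 0.0517
```

>>> servo_tool(
  moves=[
    [[0, 0, 0, 0, 0, 10, 0.6], [0, 0, 0, 0, 0, 30, 0.6], [0, 0, 0, 0, 0, 48, 0.6], [0, 0, 0, 0, 0, 58, 0.6], [0, 0, 0, 0, 0, 60, 0.6]],
  ],
)

```text
clock: 25.38
ee_pos: [0.5269, -0.088, 0.1077]
tcp_rot: [-0.706, 0.708, 0.002, -0.002]
ft_force: [1.2, 1.0, -1.3]
opening: 0.0512
```

>>> servo_tool(
  moves=[
    [[0, 0, 0, 0, 0, 0, 0.6], [0, 0, 0, 0, 0, 0, 0.6], [0, 0, 0, 0, 0, 1, 0.6], [0, 0, 0, 0, 0, 2, 0.6], [0, 0, 0, 0, 0, 3, 0.6]],
  ],
)

```text
clock: 25.8
ee_pos: [0.5295, -0.0868, 0.108]
tcp_rot: [-0.707, 0.707, -0.0, 0.001]
ft_force: [0.3, -0.3, -0.3]
opening: 0.0511
```

>>> servo_tool(
  moves=[
    [[0, 0, 0, 0, 0, 1, 0.6], [0, 0, 0, 0, 0, 2, 0.6], [0, 0, 0, 0, 0, 3, 0.6], [0, 0, 0, 0, 0, 3.5, 0.6], [0, 0, 0, 0, 0, 3.5, 0.6]],
  ],
)

```text
clock: 26.22
ee_pos: [0.5292, -0.0868, 0.1043]
tcp_rot: [0.707, -0.707, 0.0, 0.0]
ft_force: [-1.7, 0.1, 4.1]
opening: 0.0513
```

>>> servo_tool(
  moves=[
    [[0, 0, 0, 0, 0, 0, 0.45], [0, 0, 0, 0, 0, 0, 0.35], [0, 0, 0, 0, 0, 0, 0.25], [0, 0, 0, 0, 0, 0, 0.1], [0, 0, 0, 0, 0, 0, 0]],
  ],
)

```text
clock: 26.63
ee_pos: [0.5291, -0.0868, 0.1036]
tcp_rot: [-0.707, 0.707, 0.0, -0.0]
ft_force: [-0.8, -0.2, 0.9]
opening: 0.0846
```

>>> servo_tool(
  moves=[
    [[0, 0, 0, 0, 0, -10, 0], [0, 0, 0, 0, 0, -35, 0], [0, 0, 0, 0, 0, -70, 0], [0, 0, 0, -18, -20, -105, 0], [0, 0, 0, -45, -50, -140, 0]],
  ],
)

```text
clock: 27.05
ee_pos: [0.5709, -0.0497, 0.2384]
tcp_rot: [-0.706, 0.708, -0.001, 0.001]
ft_force: [1.1, -0.4, -0.6]
opening: 0.0855
```

>>> servo_tool(
  moves=[
    [[0, 0, 0, -20, -22, -3, 0], [0, 0, 0, -38, -41, -4.5, 0], [0, 0, 0, -42, -46, -4.5, 0], [0, 0, 0, -42, -46, -4.5, 0], [0, 0, 0, -42, -46, -4.5, 0]],
  ],
)

```text
clock: 27.47
ee_pos: [0.6166, -0.0071, 0.2386]
tcp_rot: [0.707, -0.707, -0.0, 0.001]
ft_force: [-0.5, -0.5, 0.0]
opening: 0.0854
```

>>> servo_tool(
  moves=[
    [[0, 0, 0, 0, 0, 0, 0], [0, 0, 0, 0, 0, 0, 0], [0, 0, 0, 0, 0, 0, 0], [0, 0, 0, 0, 0, 0, 0], [0, 0, 0, 0, 0, 0, 0]],
  ],
)

```text
clock: 27.88
ee_pos: [0.617, -0.0074, 0.2391]
tcp_rot: [-0.707, 0.707, -0.0, 0.0]
ft_force: [-0.4, 0.4, -0.3]
opening: 0.0858
```

```bash
cat > cmp.py <<'E'
from h import *
import sys
T=sys.argv[1]
for n in("wrist","side","scene"):
    snap(n,T)
    for tag in("0",T):
        p,d,K,R,t=load(f"pics/{n}{tag}.npz"); X=cloud(d,K,R,t)
        for nm,c in(("carton",(.545,.015)),("tube",(.529,-.087))):
            q=X[(d>0)&(abs(X[...,2]-.128)<.006)&(np.hypot(X[...,0]-c[0],X[...,1]-c[1])<.045)]
            print(n,tag,nm,len(q),rect(q),(q.mean(0)*1e3).round(1))
E
python3 cmp.py 10; python3 -c "
from cell import bot; print(bot.sense()['ee_pos'])"
```

```text
wrist 0 carton 3548 (array([544.7,  14.7]), array([52.2, 52.5]), 0.95) [545.2  13.4 127. ]
wrist 0 tube 3927 (array([528.8, -87.5]), array([52.3, 52.1]), 68.36) [529.3 -88.  127.5]
wrist 10 carton 3530 (array([543. ,  15.6]), array([52.2, 53.1]), 1.34) [544.1  13.1 127. ]
wrist 10 tube 4113 (array([528.3, -87.8]), array([52.3, 52.1]), 71.49) [528.9 -88.3 127.5]
side 0 carton 507 (array([545.3,  15. ]), array([53.5, 54.8]), 0.55) [543.6  16.8 127.5]
side 0 tube 343 (array([528.6, -86.5]), array([51.9, 51.8]), 42.11) [527.6 -84.8 127.9]
side 10 carton 507 (array([543.2,  16. ]), array([53.1, 53.1]), 1.9) [542.3  17.8 127.5]
side 10 tube 343 (array([529.3, -86.7]), array([50.8, 52.2]), 30.36) [527.6 -85.2 127.7]
scene 0 carton 375 (array([546.4,  15.6]), array([55. , 53.3]), 2.92) [549.   16.  128.7]
scene 0 tube 132 (array([536. , -98.6]), array([52.3, 23.3]), 21.2) [537.3 -96.8 128.8]
scene 10 carton 373 (array([545.5,  15.9]), array([54.7, 53.2]), 1.12) [547.4  16.9 128.6]
scene 10 tube 106 (array([ 536.5, -101.1]), array([50.6, 18.2]), 21.38) [537.9 -99.2 128.8]
[ 0.61712178 -0.00711091  0.23898632]
```

View pics/wrist10.png

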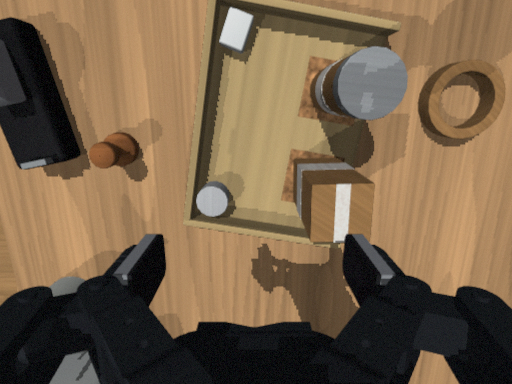

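The tube is back within about 0.5 mm. The carton (at 335,205 in the view) is upright but about 1.6 mm off in x and 0.9 mm off in y. There is plenty of time, so I'll mend it with a regrasp.

>>> servo_tool(
  moves=[
    [[0, 0, 0, -5, 15, 8, 0], [0, 0, 0, -12, 42, 20, 0], [0, 0, -0.012, -20, 66, 34, 0], [0, 0, -0.025, -22, 72, 39, 0], [0, 0, -0.025, -22, 72, 39, 0]],
  ],
)

```text
clock: 28.45
ee_pos: [0.5431, 0.0152, 0.199]
tcp_rot: [0.716, -0.698, -0.001, 0.001]
ft_force: [0.2, -0.5, -0.7]
opening: 0.0856
```

>>> servo_tool(
  moves=[
    [[0, 0, 0, 0, 0, 15, 0], [0, 0, 0, 0, 0, 40, 0], [0, 0, 0, 0, 0, 60, 0], [0, 0, 0, 0, 0, 65, 0], [0, 0, 0, 0, 0, 65, 0]],
  ],
)

```text
clock: 28.87
ee_pos: [0.5456, 0.0147, 0.1339]
tcp_rot: [0.716, -0.698, -0.0, 0.001]
ft_force: [0.7, 0.6, 0.3]
opening: 0.0854
```

>>> servo_tool(
  moves=[
    [[0, 0, 0, 0, 0, 0, 0], [0, 0, 0, 0, 0, 0, 0], [0, 0, 0, 0, 0, 0, 0], [0, 0, 0, 0, 0, 0, 0], [0, 0, 0, 0, 0, 0, 0]],
  ],
)

```text
clock: 29.28
ee_pos: [0.5456, 0.0151, 0.1357]
tcp_rot: [0.716, -0.698, 0.0, -0.001]
ft_force: [-0.0, 0.1, -1.4]
opening: 0.0852
```

```bash
python3 - <<'E'
from h import *
from cell import bot
for i in range(3):
    s=bot.sense(); print(s["ee_pos"].round(4),Ro.from_quat(s["tcp_rot"]).as_matrix().round(4)[0].tolist()); bot.snapshot("side")
E
```

```text
[0.5456 0.0151 0.1357] [0.0251, -0.9997, 0.0015]
[0.5455 0.0151 0.1355] [0.025, -0.9997, 0.0011]
[0.5454 0.0151 0.1354] [0.025, -0.9997, 0.0009]
```

>>> servo_tool(
  moves=[
    [[0, 0, 0, 0, 0, 10, 0], [0, 0, 0, 0, 0, 24, 0], [0, 0, 0, 0, 0, 31.5, 0], [0, 0, 0, 0, 0, 31.5, 0], [0, 0, 0, 0, 0, 31.5, 0]],
  ],
)

```text
clock: 29.85
ee_pos: [0.5449, 0.0149, 0.1027]
tcp_rot: [0.716, -0.698, -0.0, 0.001]
ft_force: [-0.8, 0.4, -0.3]
opening: 0.0853
```

>>> servo_tool(
  moves=[
    [[0, 0, 0, 0, 0, 0, 0.2], [0, 0, 0, 0, 0, 0, 0.3], [0, 0, 0, 0, 0, 0, 0.4], [0, 0, 0, 0, 0, 0, 0.5], [0, 0, 0, 0, 0, 0, 0.6]],
  ],
)

```text
clock: 30.27
ee_pos: [0.5454, 0.0151, 0.1041]
tcp_rot: [0.716, -0.698, 0.0, -0.0]
ft_force: [-1.1, 0.1, 2.8]
opening: 0.052
```

>>> servo_tool(
  moves=[
    [[0, 0, 0, 0, 0, -1, 0.6], [0, 0, 0, 0, 0, -3, 0.6], [0, 0, 0, 0, 0, -5, 0.6], [0, 0, 0, 1, 0, -5, 0.6], [0, 0, 0, 1, 0, -5, 0.6]],
  ],
)

```text
clock: 30.68
ee_pos: [0.5453, 0.014, 0.1085]
tcp_rot: [0.716, -0.698, 0.0, -0.0]
ft_force: [0.3, -1.0, -1.2]
opening: 0.0519
```

>>> servo_tool(
  moves=[
    [[0, 0, 0, 0, 0, 0, 0.6], [0, 0, 0, 0, 0, 0, 0.6], [0, 0, 0, 0, 0, 1, 0.6], [0, 0, 0, 0, 0, 2, 0.6], [0, 0, 0, 0, 0, 3, 0.6]],
  ],
)

```text
clock: 31.1
ee_pos: [0.5451, 0.014, 0.1052]
tcp_rot: [0.716, -0.698, -0.0, 0.0]
ft_force: [0.2, 0.3, -0.7]
opening: 0.0517
```

>>> servo_tool(
  moves=[
    [[0, 0, 0, 0, 0, 0.5, 0.6], [0, 0, 0, 0, 0, 1, 0.6], [0, 0, 0, 0, 0, 1.5, 0.6], [0, 0, 0, 0, 0, 1.5, 0.6], [0, 0, 0, 0, 0, 1.5, 0.6]],
  ],
)

```text
clock: 31.52
ee_pos: [0.5452, 0.014, 0.1041]
tcp_rot: [0.716, -0.698, 0.0, 0.0]
ft_force: [-0.7, -0.1, 0.8]
opening: 0.052
```

>>> servo_tool(
  moves=[
    [[0, 0, 0, 0, 0, 0.3, 0.45], [0, 0, 0, 0, 0, 0.3, 0.38], [0, 0, 0, 0, 0, 0.3, 0.3], [0, 0, 0, 0, 0, 0.3, 0.1], [0, 0, 0, 0, 0, 0.3, 0]],
  ],
)

```text
clock: 31.93
ee_pos: [0.5454, 0.0141, 0.1035]
tcp_rot: [0.716, -0.698, 0.0, -0.0]
ft_force: [0.6, -0.7, 0.2]
opening: 0.0817
```

>>> servo_tool(
  moves=[
    [[0, 0, 0, 0, 0, -10, 0], [0, 0, 0, 0, 0, -35, 0], [0, 0, 0, 0, 0, -70, 0], [0, 0, 0.012, 0, 0, -100, 0], [0, 0, 0.025, 0, 0, -110, 0]],
  ],
)

```text
clock: 32.35
ee_pos: [0.5478, 0.0143, 0.2197]
tcp_rot: [0.707, -0.707, 0.003, -0.004]
ft_force: [1.0, -0.2, 0.6]
opening: 0.0854
```

>>> servo_tool(
  moves=[
    [[0, 0, 0, 3, -18, -8, 0], [0, 0, 0, 8, -45, -20, 0], [0, 0, 0, 13, -74, -33, 0], [0, 0, 0, 14, -80, -35, 0], [0, 0, 0, 14, -80, -35, 0]],
  ],
)

```text
clock: 32.77
ee_pos: [0.6269, -0.0002, 0.2491]
tcp_rot: [-0.707, 0.708, -0.001, 0.001]
ft_force: [0.6, 0.0, -0.8]
opening: 0.0854
```

>>> servo_tool(
  moves=[
    [[0, 0, 0, 0, 0, 0, 0], [0, 0, 0, 0, 0, 0, 0], [0, 0, 0, 0, 0, 0, 0], [0, 0, 0, 0, 0, 0, 0], [0, 0, 0, 0, 0, 0, 0]],
  ],
)

```text
clock: 33.18
ee_pos: [0.6246, 0.0002, 0.2487]
tcp_rot: [0.707, -0.707, -0.0, 0.0]
ft_force: [0.6, 0.4, -0.5]
opening: 0.0855
```

```bash
python3 cmp.py 11; python3 - <<'E'
from h import *
for n,tg in(("scene",("0","11")),("side",("0","11")),("wrist",("0","11"))):
    for g in tg:
        p,d,K,R,t=load(f"pics/{n}{g}.npz"); X=cloud(d,K,R,t); out=[]
        for nm,c,z,r in(("tin",(.665,.036),.036,.03),("eraser",(.635,-.147),.028,.03),("tape",(.388,-.076),.024,.06),("stamp",(.776,-.021),.055,.03)):
            q=X[(d>0)&(abs(X[...,2]-z)<.004)&(np.hypot(X[...,0]-c[0],X[...,1]-c[1])<r)]
            out.append((nm,len(q),(q[:,:2].mean(0)*1e3).round(1).tolist()))
        print(n,g,out)
p,d,K,R,t=load("pics/scene11.npz");X=cloud(d,K,R,t)
q=X[(d>0)&(abs(X[...,2]-.053)<.006)&(np.hypot(X[...,0]-.455,X[...,1]-.3237)<.08)]; print("box",rect(q),np.median(q[:,2]))
a=np.hstack([cv2.imread('pics/side11.png')[60:380,150:440],cv2.imread('pics/scene11.png')[60:380,120:420]]);cv2.imwrite('pics/c11.png',cv2.resize(a,None,fx=1.3,fy=1.3))
E
```

```text
wrist 0 carton 3548 (array([544.7,  14.7]), array([52.2, 52.5]), 0.95) [545.2  13.4 127. ]
wrist 0 tube 3927 (array([528.8, -87.5]), array([52.3, 52.1]), 68.36) [529.3 -88.  127.5]
wrist 11 carton 3539 (array([542.8,  14.3]), array([52.4, 52.5]), 1.67) [543.5  13.1 127. ]
wrist 11 tube 3909 (array([528.6, -88. ]), array([52.3, 52.1]), 26.59) [529.  -88.3 127.5]
side 0 carton 507 (array([545.3,  15. ]), array([53.5, 54.8]), 0.55) [543.6  16.8 127.5]
side 0 tube 343 (array([528.6, -86.5]), array([51.9, 51.8]), 42.11) [527.6 -84.8 127.9]
side 11 carton 509 (array([543.4,  15.1]), array([53.2, 53.5]), 0.85) [542.1  16.8 127.5]
side 11 tube 342 (array([528.1, -86.6]), array([49.1, 52.6]), 31.27) [527.5 -85.1 127.9]
scene 0 carton 375 (array([546.4,  15.6]), array([55. , 53.3]), 2.92) [549.   16.  128.7]
scene 0 tube 132 (array([536. , -98.6]), array([52.3, 23.3]), 21.2) [537.3 -96.8 128.8]
scene 11 carton 367 (array([545. ,  15.1]), array([55.8, 52.4]), 0.95) [546.9  15.6 128.8]
scene 11 tube 128 (array([536.8, -98.2]), array([50.5, 23.2]), 21.43) [537.2 -97.  129. ]
scene 0 [('tin', 172,
[... 166 characters left out ...]
, [636.1, -149.1]), ('tape', 126, [395.9, -54.3]), ('stamp', 84, [779.7, -19.3])]
side 0 [('tin', 200, [669.5, 37.7]), ('eraser', 156, [636.7, -149.6]), ('tape', 447, [384.0, -73.6]), ('stamp', 70, [774.9, -18.9])]
side 11 [('tin', 200, [669.4, 37.5]), ('eraser', 157, [636.8, -150.8]), ('tape', 458, [384.4, -73.6]), ('stamp', 66, [775.1, -18.7])]
wrist 0 [('tin', 992, [669.7, 37.3]), ('eraser', 1026, [635.6, -147.0]), ('tape', 2376, [385.0, -78.1]), ('stamp', 525, [774.8, -21.4])]
wrist 11 [('tin', 983, [669.5, 37.2]), ('eraser', 1009, [635.6, -147.1]), ('tape', 2374, [385.1, -78.0]), ('stamp', 516, [774.7, -21.4])]
box (array([455.7, 323.9]), array([100.3,  52.6]), 69.39) 0.0530340531643478
```

View pics/c11.png

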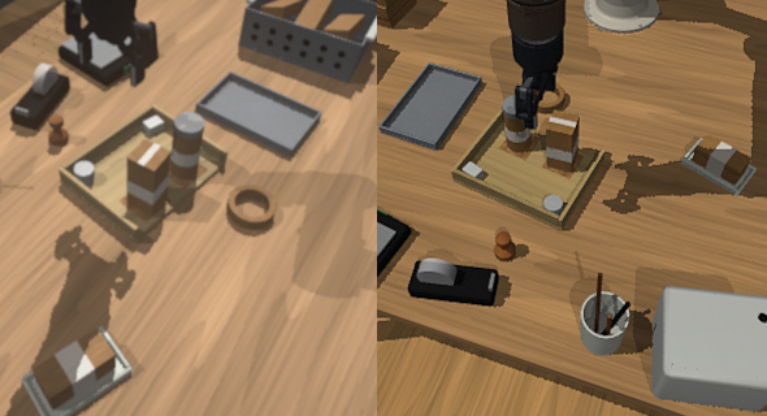

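The y error is gone, but x is still about −1.7 mm: the jaw centre sits that far off the true spot, so the regrasp keeps it. One more small shift of +1.7 mm in x. The other objects are unchanged in these views.

>>> servo_tool(
  moves=[
    [[0, 0, 0, -3, 18, 8, 0], [0, 0, 0, -8, 45, 20, 0], [0, 0, -0.012, -13, 74, 33, 0], [0, 0, -0.025, -14, 80, 35, 0], [0, 0, -0.025, -14, 80, 35, 0]],
  ],
)

```text
clock: 33.75
ee_pos: [0.5431, 0.014, 0.2132]
tcp_rot: [0.716, -0.698, -0.001, 0.001]
ft_force: [0.1, 0.7, 0.0]
opening: 0.0853
```

>>> servo_tool(
  moves=[
    [[0, 0, 0, 0, 0, 15, 0], [0, 0, 0, 0, 0, 45, 0], [0, 0, 0, 0, 0, 80, 0], [0, 0, 0, 0, 0, 90, 0], [0, 0, 0, 0, 0, 90, 0]],
  ],
)

```text
clock: 34.17
ee_pos: [0.5447, 0.0136, 0.1213]
tcp_rot: [0.716, -0.698, -0.001, 0.002]
ft_force: [-0.1, -0.5, 0.1]
opening: 0.0853
```

>>> servo_tool(
  moves=[
    [[0, 0, 0, 0, 0, 0, 0], [0, 0, 0, 0, 0, 10, 0], [0, 0, 0, 0, 0, 19.7, 0], [0, 0, 0, 0, 0, 19.7, 0], [0, 0, 0, 0, 0, 19.7, 0]],
  ],
)

```text
clock: 34.58
ee_pos: [0.5451, 0.014, 0.1038]
tcp_rot: [0.716, -0.698, -0.0, 0.0]
ft_force: [0.6, 0.4, 0.4]
opening: 0.0853
```

>>> servo_tool(
  moves=[
    [[0, 0, 0, 0, 0, 0, 0.2], [0, 0, 0, 0, 0, 0, 0.3], [0, 0, 0, 0, 0, 0, 0.4], [0, 0, 0, 0, 0, 0, 0.5], [0, 0, 0, 0, 0, 0, 0.6]],
  ],
)

```text
clock: 35.0
ee_pos: [0.5453, 0.0141, 0.1045]
tcp_rot: [0.716, -0.698, 0.0, -0.0]
ft_force: [-1.2, 0.5, 3.6]
opening: 0.0515
```

>>> servo_tool(
  moves=[
    [[0, 0, 0, 0, 0, -1, 0.6], [0, 0, 0, 0, 0, -3, 0.6], [0, 0, 0, 0, 0, -5, 0.6], [0, 0, 0, 0, -1.7, -5, 0.6], [0, 0, 0, 0, -1.7, -5, 0.6]],
  ],
)

```text
clock: 35.42
ee_pos: [0.5473, 0.0141, 0.109]
tcp_rot: [0.716, -0.698, 0.0, -0.0]
ft_force: [0.3, -0.9, -0.9]
opening: 0.0522
```

>>> servo_tool(
  moves=[
    [[0, 0, 0, 0, 0, 0, 0.6], [0, 0, 0, 0, 0, 0, 0.6], [0, 0, 0, 0, 0, 1, 0.6], [0, 0, 0, 0, 0, 2, 0.6], [0, 0, 0, 0, 0, 3, 0.6]],
  ],
)

```text
clock: 35.83
ee_pos: [0.5469, 0.0141, 0.1057]
tcp_rot: [0.716, -0.698, -0.0, 0.0]
ft_force: [0.7, -0.1, -0.7]
opening: 0.0517
```

>>> servo_tool(
  moves=[
    [[0, 0, 0, 0, 0, 0.5, 0.6], [0, 0, 0, 0, 0, 1, 0.6], [0, 0, 0, 0, 0, 1.5, 0.6], [0, 0, 0, 0, 0, 1.5, 0.6], [0, 0, 0, 0, 0, 1.5, 0.6]],
  ],
)

```text
clock: 36.25
ee_pos: [0.5469, 0.0141, 0.1045]
tcp_rot: [0.716, -0.698, 0.0, -0.0]
ft_force: [-0.8, -0.8, 0.1]
opening: 0.0517
```

>>> servo_tool(
  moves=[
    [[0, 0, 0, 0, 0, 0.3, 0.45], [0, 0, 0, 0, 0, 0.3, 0.38], [0, 0, 0, 0, 0, 0.3, 0.3], [0, 0, 0, 0, 0, 0.3, 0.1], [0, 0, 0, 0, 0, 0.3, 0]],
  ],
)

```text
clock: 36.67
ee_pos: [0.5471, 0.0141, 0.1042]
tcp_rot: [0.716, -0.698, 0.0, -0.0]
ft_force: [0.1, -0.9, 0.4]
opening: 0.0816
```

>>> servo_tool(
  moves=[
    [[0, 0, 0, 0, 0, -10, 0], [0, 0, 0, 0, 0, -35, 0], [0, 0, 0, 0, 0, -70, 0], [0, 0, 0.012, 0, 0, -100, 0], [0, 0, 0.025, 0, 0, -110, 0]],
  ],
)

```text
clock: 37.08
ee_pos: [0.5495, 0.0144, 0.2202]
tcp_rot: [0.707, -0.707, 0.003, -0.004]
ft_force: [-0.4, -0.0, 0.4]
opening: 0.0854
```

>>> servo_tool(
  moves=[
    [[0, 0, 0, 3, -18, -8, 0], [0, 0, 0, 8, -45, -20, 0], [0, 0, 0, 13, -72, -33, 0], [0, 0, 0, 14, -78, -35, 0], [0, 0, 0, 14, -78, -35, 0]],
  ],
)

```text
clock: 37.5
ee_pos: [0.6265, -0.0002, 0.2496]
tcp_rot: [-0.707, 0.708, -0.001, 0.001]
ft_force: [0.6, 0.2, -0.2]
opening: 0.0855
```

>>> servo_tool(
  moves=[
    [[0, 0, 0, 0, 0, 0, 0], [0, 0, 0, 0, 0, 0, 0], [0, 0, 0, 0, 0, 0, 0], [0, 0, 0, 0, 0, 0, 0], [0, 0, 0, 0, 0, 0, 0]],
  ],
)

```text
clock: 37.92
ee_pos: [0.6243, 0.0002, 0.2492]
tcp_rot: [0.707, -0.707, -0.0, 0.0]
ft_force: [0.2, 0.3, -0.0]
opening: 0.0856
```

```bash
python3 cmp.py 12
```

```text
wrist 0 carton 3548 (array([544.7,  14.7]), array([52.2, 52.5]), 0.95) [545.2  13.4 127. ]
wrist 0 tube 3927 (array([528.8, -87.5]), array([52.3, 52.1]), 68.36) [529.3 -88.  127.5]
wrist 12 carton 3509 (array([544.7,  14.4]), array([52.4, 52.7]), 1.54) [545.1  13.2 127. ]
wrist 12 tube 3887 (array([528.6, -87.9]), array([52., 52.]), 46.37) [529.  -88.3 127.5]
side 0 carton 507 (array([545.3,  15. ]), array([53.5, 54.8]), 0.55) [543.6  16.8 127.5]
side 0 tube 343 (array([528.6, -86.5]), array([51.9, 51.8]), 42.11) [527.6 -84.8 127.9]
side 12 carton 503 (array([545.3,  15. ]), array([53. , 54.2]), 0.38) [543.9  16.7 127.6]
side 12 tube 339 (array([529.4, -86.8]), array([50.7, 52.6]), 30.81) [527.4 -85.2 127.9]
scene 0 carton 375 (array([546.4,  15.6]), array([55. , 53.3]), 2.92) [549.   16.  128.7]
scene 0 tube 132 (array([536. , -98.6]), array([52.3, 23.3]), 21.2) [537.3 -96.8 128.8]
scene 12 carton 373 (array([546.4,  14.8]), array([55.7, 53.9]), 0.05) [548.9  15.7 128.7]
scene 12 tube 132 (array([534.4, -99.1]), array([52.1, 23.3]), 21.23) [537.  -96.7 128.7]
```

View pics/wrist12.png

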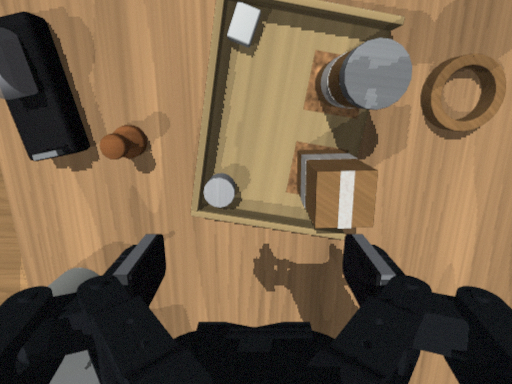

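The carton (338,190) and tube (370,75) now look the same as in the first wrist view, within about 0.5 mm, and the bystanders are unmoved. Handing in.

```bash
python3 -c "
from cell import bot; print(bot.hand_in())"
```

```text
the job is handed in; nothing more can be done
None
```

The job is done and handed in at about 38 s of the 138 s allowed. I moved the tube and carton into the grey tray, packed the flat box in the white shipping tray, then put the carton and tube back on their own cork pads.

- **Carton:** it first went back about 1.8 mm off. A first regrasp fixed only the y error, and a second small shift fixed x. The last wrist and side views show its position within about 0.3 mm of the start. The scene camera agrees in x but reads up to 0.8 mm in y. Yaw matches within about 0.6° in the wrist and side views. The scene camera's rough yaw fit differs by about 3°.
- **Tube:** within about 0.5 mm of its start by the wrist view. The side and scene outline fits scatter by up to about 1.6 mm, but their averages also agree within 0.5 mm.
- **Flat box:** upright and centred in the white tray within about 1 mm and 0.5°. Its top reads 51–53 mm against 52 mm expected, so it is on the tray floor.
- **Bystanders:** before the last carton shift, the tape roll and wood stamp read the same as at the start. So did the tin and eraser, apart from about 1 mm in single views (the wrist view showed no change). After the shift I checked them only by eye in the wrist picture, where they look unmoved.
- **Forces:** the highest wrist force reported at the end of any move was about 16 N.

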